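# Press the valve insert home in the pump housing

## Robot

A 7-joint arm with a two-finger parallel gripper is mounted at the origin on the work surface. World frame = base frame: x ahead of the robot, y to its left, z up, the work surface at z = 0. Lengths are in m, angles in rad, forces in N, time in s.
With the tool pointing down it reaches from about 0.4 to 0.875 m from the base axis. Payload 19.3 kg.
Tool frame: the origin (TCP) lies between the finger pads; the fingertips stand 17 mm ahead of it and the grasp point (between the pads) lies 2 mm behind it; z points along the fingers, y is the line along which they close (so a half turn about z gives the same grasp; the last joint's range is limited). The gripper opens to 85 mm and grips with 20 to 120 N. Pads are 22 mm wide; open, the fingers measure 114 mm over their backs; the gripper's body (76 mm by 85 mm) begins 54 mm behind the grasp point. The pads swing forward as they close: fully open they stand 13 mm farther back than shut.
Start: joints at [-1.283, 0.521, -0.036, 1.599, 0.021, 1.021, -0.113], TCP at [0.219, 0.585, 0.248] pointing down, gripper open.
Joint ranges: [-2.91, 2.91], [-0.3, 2.13], [-1.5, 1.42], [0.17, 2.43], [-1.26, 4.41], [0.16, 1.93], [-2.52, 2.52]. Speed limits (rad/s): [1.89, 1.89, 2.39, 2.39, 3.01, 3.01, 3.01].

## Interface

Orientations are given as [roll, pitch, yaw] about the fixed x, y, z axes, in that order (R = Rz(yaw) Ry(pitch) Rx(roll)).
In Python, from workcell import bot gives the robot as it stands.
- The arm moves only by the shell command python3 -m inch 'ROWS' [FORCE]. ROWS is JSON, a list of rows, each a list of 7 numbers: the shift along the tool's x, y, z in units of 200 mm (1.0 is 200 mm), then the turn, a rotation vector about the tool's x, y, z in units of 90 degrees (1.0 is 90 degrees), then the opening, from 0 (shut) to 1 (fully open). In form: [[x, y, z, rx, ry, rz, grip], ...]. A call has 1 to 20 rows; each row is the pose to reach, as a shift and turn from the pose commanded when the call began, along the tool's axes at that moment; what a row does not reach only later rows make up. A row lasts 1/8 s, in which the tool goes at most 62.5 mm and 10.7 degrees, less where a joint would pass 70% of its speed; a pose out of reach is approached as far as the arm can. A call with a number of a shift or a turn outside -1 to 1 is refused whole. A call with a gripper value outside its range is refused whole. The fingers move at their own pace and stop on an object; FORCE is the grip in N (left out, the last holds). Time passes only in rows, so rows that repeat a pose let the fingers close. It gives the time, the measured TCP pose, the force, the opening and the grip force at its end, in the units of the state.
- bot.observe(): the state, without advancing time (a new reading comes with each control period).
- bot.grab_frame(name): name is "side" or "top"; returns a dict with "img" (480x640x3 uint8, red, green, blue), "z_map" (480x640 float32, m along the optical axis (not along the pixel's ray), 0 where there is no reading), "vfov" (degrees; the focal length in pixels is half the picture's height over the tangent of half this angle, whatever the lens; pixels are square), "cx", "cy" (the principal point, pixels), "rvec" (rotation vector, rad) and "tvec" (3), from world to camera coordinates, as OpenCV has them. Camera axes: x right, y down, z forward; pixel columns grow to the right and rows downward; lengths in m; the calibration is good to about 2 mm. A picture is of the moment at which its call begins.
- bot.job_done(): hands the job in; it is judged then, once.
The state is a dict: "clock": time; "qpos": joint angles; "qd": joint speeds; "joint_efforts": joint torques, N m; "position": TCP position; "tool_rot": TCP orientation; "force": force on the tool from outside, world axes, zero at the start; "moment": the same for the moment, N m; "grip_width": finger opening in m; "finger_force": force on a finger pad.
Only numpy, scipy, OpenCV 4.12 (cv2) and the standard library are available. Lean on these libraries where they do the work, as an engineer would, in place of code of your own. Each camera call takes 0.05 s, during which the arm holds its last target. There are 200 camera calls.

## Task

Take the rectangular steel valve insert out of the parts tray, set it squarely into the rectangular recess on top of the pump housing, and press it down against its stiff seat until its flat face is flush with the housing's top. Do not drop it, and leave the other parts in the tray and the bushing beside the housing lying where they are.

Things in the scene. Friction and masses are not known exactly. Their poses are not given: they have to be found in the camera images.
- insert: loose steel valve insert, about 0.24 kg: a flat rectangular plate 44 (x) x 64 (y) x 18 mm thick, with an upright grip rib 14 (x) x 40 (y) mm standing 22 mm above the middle of the plate's top face (40 mm overall). Origin at the centre of its underside, z up out of the rib. It may go in either way round (half turn). It starts flat in the tray, rib up
- insert_face (a point): centre of the top face of the insert's plate, at the foot of the rib, 18 mm above the insert's underside; axes as the insert's. The rib's top is 22 mm above it
- housing: aluminium pump housing 90 (x) x 110 (y) mm on a steel fixture plate 150 x 140 x 12 mm, fixed to the bench. Its flat top face is 70 mm above the bench. Origin at the centre of the fixture plate's underside, on the bench, z up
- recess (a point): centre of the mouth of the rectangular recess in the housing's top face, level with that face; axes as the housing's. The recess is 47 (x) x 67 (y) mm (1.5 mm of play all round the insert) with a 2 mm lead-in at the edge, and is floored by a sliding seat plate. The insert laid on the seat first stands 5 to 8 mm proud; with the seat fully down its plate's top face is level with the housing's top
- seat (a joint): downward travel of the seat plate in the recess, m: 0 fully up (10 mm below the housing's top face), 0.008 fully down on its stop (18 mm below). Held by friction: about 11 N of push moves it, the insert's weight alone does not, and it stays where it is left; starts between 0 and 0.003
- tray: open shallow grey parts tray 200 (x) x 300 (y) x 35 mm high, walls and floor 5 mm thick, fixed to the bench. Origin at the centre of its underside, on the bench. The insert, the cover and the bearing lie in it, in a row along its y, in any order
- cover: not wanted: loose round steel cover, disc of 60 mm diameter x 18 mm with the same kind of rib as the insert, in the tray. Origin at the centre of its underside
- bearing: not wanted: loose steel bearing ring, 54 mm outside, 28 mm inside diameter, 15 mm high, in the tray. Origin at the centre of its underside
- bushing: not wanted: loose flanged brass bushing, 40 mm diameter at the foot, 30 mm high, standing on the bench beyond the housing. Origin at the centre of its underside
Things that resemble listed ones, but are neither listed nor needed, are in the scene too. Leave any purple look-alike of the insert alone.

How it is judged:
By the outcome, as a careful person would: the job done as asked, in the order asked, and still so for the second after the job is handed in, with the robot touching nothing.
It also fails if it takes over 46 s, if anything falls off the work surface, if the arm or the gripper's body presses on something with over 40 N, if the wrist force passes 120 N, or if a joint passes its speed limit or range.

## Working session

There is one attempt and no reset: what is moved stays moved. The work goes in short steps, Python scripts to look and compute and a shell command to move; the robot and the scene stay as the last step left them, time stands still between calls to the robot, and variables do not carry over. Pictures are saved under pics/ and viewed, at most 10 in all, crops included, and the job is handed in when it is done.

```bash
mkdir -p pics
cat > h.py <<'E'
import numpy as np, cv2
from workcell import bot
def grab(n):
    f=bot.grab_frame(n); f['R']=cv2.Rodrigues(np.array(f['rvec'],float))[0]; return f
def cloud(f):
    z=f['z_map']; h,w=z.shape; F=h/2/np.tan(np.radians(f['vfov'])/2)
    v,u=np.mgrid[:h,:w]
    P=np.stack([(u-f['cx'])/F*z,(v-f['cy'])/F*z,z],-1)
    return (P-np.array(f['tvec']).reshape(3))@f['R']
E
python3 - <<'E'
from h import *
for n in('top','side'):
    f=grab(n); cv2.imwrite(f'pics/{n}0.png',f['img'][...,::-1]); np.savez(f'{n}0.npz',W=cloud(f),img=f['img'],z=f['z_map'])
    print(n,f['vfov'],f['cx'],f['cy'],-f['R'].T@np.array(f['tvec']).reshape(3))
s=bot.observe();print(s)
E
```

```text
top 50.027257258517 319.3113783123872 238.2929556762747 [ 0.39976734 -0.08797612  1.19897163]
side 45.52233868464319 313.5226984409725 238.07669665448617 [-0.24377282 -1.02256651  0.97047092]
{'clock': 0.1, 'qpos': array([-1.28318005,  0.52196814, -0.03633703,  1.59994979,  0.02119171,
        1.02110085, -0.11281486]), 'qd': array([-0.00128688, -0.00079192,  0.00018806, -0.00127668, -0.00065386,
       -0.00209926,  0.00069895]), 'joint_efforts': array([ 3.86941829e-03, -9.28488278e+01,  1.98396139e+00, -3.70531726e+01,
        1.80957676e-02,  5.36537103e-03,  5.19265791e-05]), 'position': array([0.21881635, 0.58513633, 0.24777504]), 'tool_rot': array([-3.14055292e+00,  6.11791749e-05,  2.78375453e+00]), 'force': array([0.30043887, 0.12604515, 0.06080772]), 'moment': array([ 0.08453637, -0.01916408, -0.00232644]), 'finger_force': 0.0, 'grip_width': 0.08547217811011301}
```

View pics/top0.png

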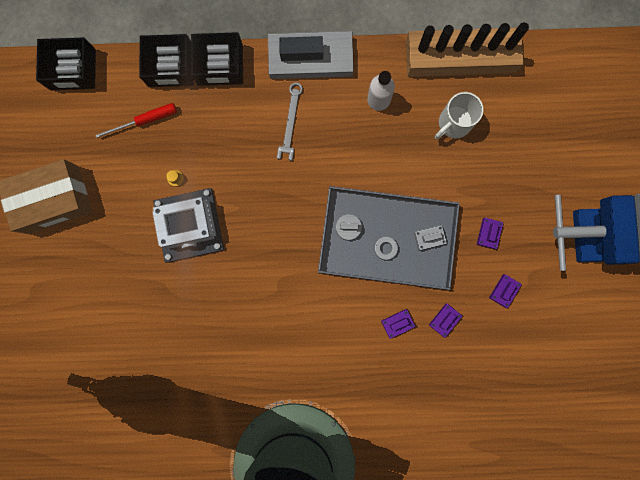

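View pics/side0.png

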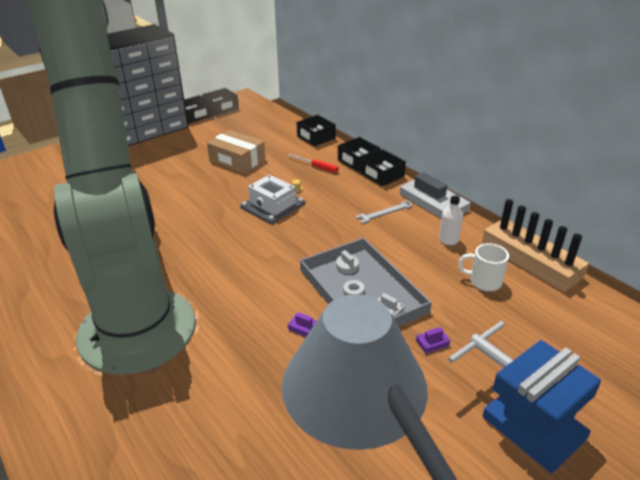

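The top view shows the insert with its rib in the tray at (431,238). The bearing is at (386,248), the cover at (348,227), the housing with its recess at (185,222) and the bushing at (174,178). The side view shows the same layout, with the insert at (391,300) partly behind the lamp. Next I measure it.

Run:
```python
from h import *
d=np.load('top0.npz'); W=d['W'];img=d['img']
def rect(m,roi,name):
    u0,u1,v0,v1=roi; mm=np.zeros(m.shape,bool); mm[v0:v1,u0:u1]=m[v0:v1,u0:u1]
    P=W[mm]; r=cv2.minAreaRect((P[:,:2]*1000).astype(np.float32))
    print(name,len(P),'z',np.round(np.median(P[:,2]),4),'mean',P[:,:2].mean(0).round(4),'rect',np.round(r[0],1),np.round(r[1],1),round(r[2],1))
Z=W[...,2]
ir=(405,460,215,262)
rect(Z>.012,ir,'insert all'); rect((Z>.016)&(Z<.03),ir,'plate'); rect(Z>.035,ir,'rib')
hr=(145,230,180,265)
rect((Z>.064)&(Z<.078),hr,'housing top'); 
rr=(165,203,205,240); rect((Z<.066)&(Z>.04),rr,'recess')
rect(Z>.003,(310,470,180,295),'tray all')
rect(Z>.003,hr,'housing all')
print((Z[226-14:226+14:2,165:205:2]*1000).round().astype(int))
print((Z[224:254:2,412:450:2]*1000).round().astype(int))
a=cv2.resize(img[205:270,330:465],None,fx=5,fy=5,interpolation=cv2.INTER_CUBIC)[:300,:675]
b=cv2.resize(img[180:270,140:235],None,fx=3.2,fy=3.2,interpolation=cv2.INTER_CUBIC)
c=np.zeros((590,680,3),np.uint8); c[:300,:675]=a; c[300:588,:b.shape[1]]=b
cv2.imwrite('pics/crop0.png',c[...,::-1])
s=np.load('side0.npz'); S=s['W'];z=S[...,2]
for n,lo,hi,bx in(('rib',.036,.055,None),('top',.062,.078,None)):
    pass
C=(S[...,2]>.034)&(S[...,2]<.052)&(abs(S[...,0]-.39)<.06)&(abs(S[...,1]+.35)<.05)
print('side rib',C.sum(),S[C].mean(0) if C.any() else '')
C=(S[...,2]>.06)&(S[...,2]<.08)&(abs(S[...,0]-.43)<.12)&(abs(S[...,1]-.22)<.1)
r=cv2.minAreaRect((S[C][:,:2]*1000).astype(np.float32));print('side housing',C.sum(),r,np.median(S[C][:,2]))
```

```text
insert all 767 z 0.0246 mean [ 0.5009 -0.3347] rect [ 458.6 -242.6] [ 98.3 330.4] 17.6
plate 488 z 0.0231 mean [ 0.5018 -0.3292] rect [ 507.4 -331.7] [ 86.6 107.3] 80.8
rib 169 z 0.0438 mean [ 0.4987 -0.3308] rect [ 436.5 -251.4] [ 80.3 327.3] 25.0
housing top 1434 z 0.0704 mean [0.5491 0.2366] rect [549.2 237.4] [ 90.8 112.7] 10.7
recess 639 z 0.0602 mean [0.5494 0.2383] rect [547.6 232.6] [84.1 74.3] 89.2
tray all 11022 z 0.0066 mean [ 0.5059 -0.2299] rect [ 509.3 -233.2] [372.5 267.5] 88.3
housing all 4487 z 0.054 mean [0.5473 0.2285] rect [539.3 123.5] [458.5 215.7] 81.8
[[  71   68   71   72   68   70   65   64   58   54   57   60   57   63
    57   68   71   68   70   69]
 [  68   68   63   62   53   60   57   59   62   62   62   60   61   60
    60   67   72   72   72   68]
 [  64   59   63   61   56   59   63   61   61   59   56   57   63   61
    61   71   68   69   69 1199]
 [  70   62   60   58   62   56   62   65   64   61   61   59   62   59
    61   64   70   69   71   73]
 [  71   55   62   59 1199   55   58   59   61   61   60   59   62   59
    61   60   73   69   72
[... 1305 characters left out ...]
  8  8]
 [ 7  1 25 26 23 23 45 48 46 46 47 43 43 44 46 20 21  8  7]
 [ 4  1 20 21 24 24 45 47 44 46 43 48 46 43 34 23 24  7  4]
 [ 6  7  9 25 23 22 43 46 45 42 29 24 23 25 21 24 22  2  9]
 [ 7  3  3 24 24 21 25 24 17 23 25 24 24 27 23 22 23 25  2]
 [ 6  1  8 24 26 22 22 24 27 18 25 22 28 21 25 20 23  5  5]
 [ 7  7  5 19 22 22 23 21 20 23 21 23 11  8  8  7 10  5  0]
 [ 7  6  4 12 26 22 23 20  9  3  6  4  5  4  9  7  8  8  3]
 [ 3 10  7  8  5  8  8  7  3  7  4  5  4  7  9  5  4  6  1]
 [ 5  4  6  1  6  6  1  3  2  5  9  6  5  4  3  5  2  9  7]]
side rib 0 
side housing 276 ((524.9719848632812, 225.69805908203125), (53.16523742675781, 130.19712829589844), 3.5495293140411377) 0.06611212223900383
```

View pics/crop0.png

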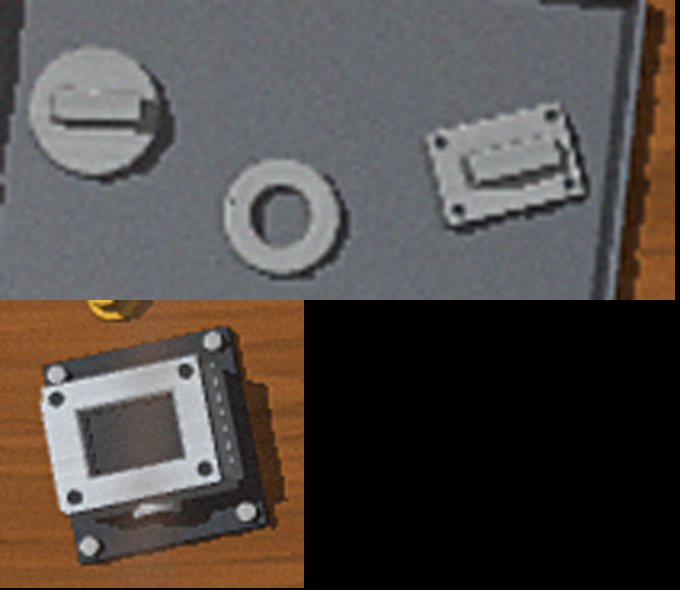

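The crop shows the insert at about (507,165), rib along its long axis and turned about 12° anticlockwise. The housing recess is at about (132,433) and similarly turned. Next I fit projected models to the depth masks for accurate poses.

```bash
cat >> h.py <<'E'
from scipy.optimize import minimize
def proj(f,P):
    F=240/np.tan(np.radians(f['vfov'])/2); K=np.array([[F,0,f['cx']],[0,F,f['cy']],[0,0,1]])
    return cv2.projectPoints(np.array(P,float),np.array(f['rvec'],float),np.array(f['tvec'],float),K,None)[0][:,0]
def box(p,sx,sy,z0,z1):
    x,y,a=p; c,s=np.cos(a),np.sin(a)
    return [(x+c*i*sx/2-s*j*sy/2,y+s*i*sx/2+c*j*sy/2,z) for z in(z0,z1) for i,j in((-1,-1),(1,-1),(1,1),(-1,1))]
def soft(f,P,roi,S=8):
    u0,u1,v0,v1=roi; h=cv2.convexHull(((proj(f,P)-[u0,v0]+.5)*S).astype(np.float32))
    m=np.zeros(((v1-v0)*S,(u1-u0)*S),np.float32); cv2.fillPoly(m,[np.round(h*16).astype(int)],1,cv2.LINE_AA if 0 else 8,4)
    return cv2.resize(m,(u1-u0,v1-v0),interpolation=cv2.INTER_AREA)
def fit(f,model,mask,valid,roi,p0):
    u0,u1,v0,v1=roi; M=mask[v0:v1,u0:u1].astype(float); V=valid[v0:v1,u0:u1]
    c=lambda q:(((model(np.array(q)*[.001,.001,.01],roi)-M)**2)*V).sum()
    q0=np.array(p0)/[.001,.001,.01]
    best=min((minimize(c,q0+np.array(d),method='Nelder-Mead',options=dict(initial_simplex=q0+np.array(d)+np.array([[0,0,0],[4,0,0],[0,4,0],[0,0,8]]))) for d in([0,0,0],[-3,2,3],[2,-3,-5])),key=lambda r:r.fun)
    return best.x*[.001,.001,.01],best.fun
E
python3 - <<'E'
from h import *
f=grab('top'); W=cloud(f); Z=W[...,2]; V=f['z_map']>0
ir=(408,454,218,258)
full=lambda p,r:np.maximum(soft(f,box(p,.044,.064,.005,.023),r),soft(f,box(p,.014,.04,.023,.045),r))
print('insert',fit(f,full,Z>.0145,V,ir,(.502,-.333,.2)))
print('rib',fit(f,lambda p,r:soft(f,box(p,.014,.04,.034,.045),r),Z>.034,V,ir,(.502,-.333,.2)))
hr=(148,224,184,254)
print('recess',[fit(f,lambda p,r:1-soft(f,box(p,.047+e,.067+e,.07,.07),r),Z>.0655,V,(168,202,207,237),(.549,.237,.18)) for e in(0,.002,.004)])
print('htop',[fit(f,lambda p,r:soft(f,box(p,.09,.11,zb,.07),r)-soft(f,box(p,.048,.068,.07,.07),r),Z>.064,V,hr,(.549,.237,.18)) for zb in(.064,.067)])
# tray ref + free check
print(bot.observe()['clock'])
E
```

```text
insert (array([ 0.5035168 , -0.32471353,  0.20698397]), np.float64(92.832275390625))
rib (array([ 0.50341619, -0.32384232,  0.21400695]), np.float64(21.072509765625))
recess [(array([0.54913803, 0.23700365, 0.19556058]), np.float64(18.51318359375)), (array([0.54924586, 0.23825637, 0.18308992]), np.float64(33.971435546875)), (array([0.54960357, 0.23909853, 0.16585468]), np.float64(56.447998046875))]
htop [(array([0.54952904, 0.23711918, 0.18753554]), np.float64(77.5947265625)), (array([0.54932413, 0.23686294, 0.18752343]), np.float64(76.4619140625))]
0.15
```

```bash
cat >> h.py <<'E'
from scipy.spatial.transform import Rotation as Ro
def rel(x,y,z,yaw,start=None):
    s=bot.observe(); p,r=(s['position'],s['tool_rot']) if start is None else start
    R0=Ro.from_euler('xyz',r); R1=Ro.from_euler('xyz',[np.pi,0,yaw])
    print('units',(R0.inv().apply(np.array([x,y,z])-p)/.2).round(4),((R0.inv()*R1).as_rotvec()/(np.pi/2)).round(4))
E
python3 - <<'E'
from h import *
rel(.38,.43,.25,1.78)
D=[np.pi,0,1.78]
for a,b in(((.38,.43,.25),(.46,.24,.25)),((.46,.24,.25),(.5,.05,.25)),((.5,.05,.25),(.5,-.14,.25)),((.5,-.14,.25),(.5035,-.324,.15))): rel(*b,1.78,(np.array(a),D))
E
```

```text
units [-1.0265 -0.4447 -0.0101] [-4.00e-04  3.00e-04  6.39e-01]
units [-1.0124  0.194   0.    ] [0. 0. 0.]
units [-0.9708 -0.0017 -0.    ] [0. 0. 0.]
units [-0.9293 -0.1973 -0.    ] [0. 0. 0.]
units [-0.9036 -0.1739  0.5   ] [0. 0. 0.]
```

```bash
R='[-1.0,-0.44,0,0,0,0.64,1]'
python3 -m inch '[[-0.3,-0.13,0,0,0,0.1,1],[-0.6,-0.26,0,0,0,0.2,1],[-0.8,-0.35,0,0,0,0.3,1],[-1,-0.44,0,0,0,0.4,1],[-1,-0.44,0,0,0,0.5,1],[-1,-0.44,0,0,0,0.64,1],[-1,-0.44,0,0,0,0.64,1]]' 
python3 -m inch '[[-0.3,0.06,0,0,0,0,1],[-0.6,0.12,0,0,0,0,1],[-1,0.19,0,0,0,0,1],[-1,0.19,0,0,0,0,1]]'
python3 -m inch '[[-0.3,0,0,0,0,0,1],[-0.6,0,0,0,0,0,1],[-0.97,0,0,0,0,0,1],[-0.97,0,0,0,0,0,1]]'
python3 -m inch '[[-0.3,-0.06,0,0,0,0,1],[-0.6,-0.12,0,0,0,0,1],[-0.93,-0.2,0,0,0,0,1],[-0.93,-0.2,0,0,0,0,1],[-0.93,-0.2,0,0,0,0,1]]'
python3 -c "
from h import *
rel(.5035,-.324,.12,1.78)"
```

```text
clock: 1.02
position: [0.3753, 0.4329, 0.2481]
tool_rot: [-3.141, 0.0, 1.778]
force: [0.0, 0.9, -0.9]
grip_width: 0.0855
finger_force: 0.0
clock: 1.52
position: [0.455, 0.2416, 0.2486]
tool_rot: [3.141, 0.001, 1.778]
force: [-0.7, 0.9, 0.9]
grip_width: 0.0854
finger_force: 0.0
clock: 2.02
position: [0.4942, 0.052, 0.2484]
tool_rot: [3.141, 0.001, 1.777]
force: [-0.4, 1.3, -0.2]
grip_width: 0.0851
finger_force: 0.0
clock: 2.65
position: [0.4933, -0.1341, 0.2481]
tool_rot: [-3.141, -0.0, 1.781]
force: [-0.2, 1.1, 0.7]
grip_width: 0.0857
finger_force: 0.0
units [-0.9395 -0.1479  0.64  ] [-0.0001 -0.0003  0.0003]
```

```bash
python3 -m inch '[[-0.3,-0.05,0.2,0,0,0,1],[-0.6,-0.1,0.4,0,0,0,0.8],[-0.94,-0.148,0.64,0,0,0,0.6],[-0.94,-0.148,0.64,0,0,0,0.6],[-0.94,-0.148,0.64,0,0,0,0.6]]'
python3 - <<'E'
from h import *
rel(.5035,-.324,.043,1.78)
fs=grab('side'); ft=grab('top')
c=np.hstack([cv2.resize(fs['img'][215:365,305:455],(400,400)),cv2.resize(ft['img'][170:290,380:500],(400,400))])
cv2.imwrite('pics/pre.png',c[...,::-1])
E
```

```text
clock: 3.28
position: [0.5026, -0.3251, 0.1181]
tool_rot: [-3.139, -0.002, 1.779]
force: [-0.7, 0.3, 0.2]
grip_width: 0.0513
finger_force: 0.0
units [0.0037 0.0066 0.3756] [-0.0015 -0.001  -0.0007]
```

View pics/pre.png

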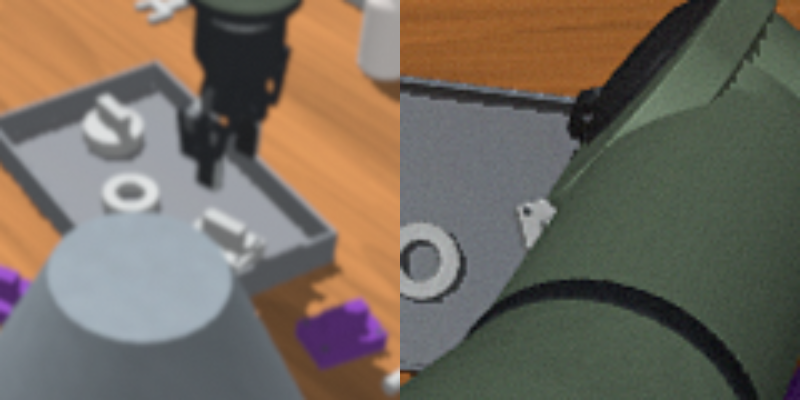

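The left crop shows the fingers straddling above the rib, with tips near (215,180) and the rib at (228,228). In the right crop the arm hides the insert. The alignment is plausible, so I descend.

```bash
python3 -m inch '[[0.004,0.006,0.12,0,0,0,0.6],[0.004,0.006,0.22,0,0,0,0.6],[0.004,0.006,0.32,0,0,0,0.6],[0.004,0.006,0.375,0,0,0,0.6],[0.004,0.006,0.375,0,0,0,0.6],[0.004,0.006,0.375,0,0,0,0.6]]' 30
python3 -c "
from h import *
rel(.5035,-.324,.043,1.78)"
python3 -m inch '[[0,0,0,0,0,0,0.3],[0,0,0,0,0,0,0.15],[0,0,0,0,0,0,0],[0,0,0,0,0,0,0],[0,0,0,0,0,0,0],[0,0,0,0,0,0,0]]' 30
```

```text
clock: 4.12
position: [0.504, -0.3243, 0.0458]
tool_rot: [3.141, 0.0, 1.778]
force: [0.7, 0.3, 0.3]
grip_width: 0.0514
finger_force: 0.0
units [ 0.0021 -0.0023  0.014 ] [ 0.0003  0.0003 -0.0011]
clock: 4.88
position: [0.5041, -0.3242, 0.0458]
tool_rot: [3.141, 0.0, 1.778]
force: [-0.5, 1.0, 5.7]
grip_width: 0.0133
finger_force: 30.6
```

```bash
python3 -m inch '[[0,0,0,0,0,0,0],[0,0,0,0,0,0,0],[0,0,-0.05,0,0,0,0],[0,0,-0.1,0,0,0,0],[0,0,-0.1,0,0,0,0]]' 90
python3 -m inch '[[0,0,-0.2,0,0,0,0],[0,0,-0.4,0,0,0,0],[0,0,-0.6,0,0,0,0],[0,0,-0.6,0,0,0,0],[0,0,-0.6,0,0,0,0]]'
python3 - <<'E'
from h import *
print(bot.observe()['force'],bot.observe()['tool_rot'])
f=grab('side');cv2.imwrite('pics/lift.png',cv2.resize(f['img'][180:360,290:470],(600,600),interpolation=cv2.INTER_CUBIC)[...,::-1])
Y=1.78-.21+.188
p=bot.observe()['position']
D=[np.pi,0,1.778]
rel(.52,-.14,.19,Y)
for a,b in(((.52,-.14,.19),(.54,.05,.19)),((.54,.05,.19),(.5492,.237,.16))): rel(*b,Y,(np.array(a),[np.pi,0,Y]))
E
```

```text
clock: 5.5
position: [0.5042, -0.3243, 0.0663]
tool_rot: [3.14, 0.001, 1.778]
force: [-0.3, -0.1, -2.8]
grip_width: 0.0114
finger_force: 88.4
clock: 6.12
position: [0.5035, -0.3237, 0.1845]
tool_rot: [-3.141, -0.001, 1.779]
force: [-0.7, 0.1, -2.3]
grip_width: 0.0118
finger_force: 88.6
[-0.70678967  0.10310737 -2.30851828] [-3.14099715e+00 -7.16305606e-04  1.77862809e+00]
units [ 0.8812  0.2707 -0.0288] [-0.0008 -0.0007  0.0131]
units [0.9148 0.2751 0.    ] [0. 0. 0.]
units [0.9101 0.2192 0.15  ] [0. 0. 0.]
```

View pics/lift.png

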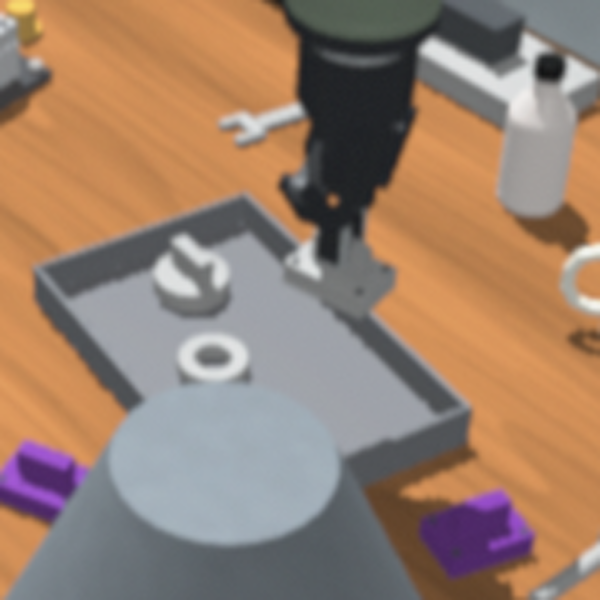

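The crop shows the insert held level in the fingers at about (340,275), with the cover and bearing undisturbed. Carrying it to the housing.

```bash
python3 -m inch '[[0.2,0.07,0,0,0,0.01,0],[0.44,0.14,0,0,0,0.01,0],[0.68,0.2,0,0,0,0.013,0],[0.88,0.27,-0.03,0,0,0.013,0],[0.88,0.27,-0.03,0,0,0.013,0]]'
python3 -m inch '[[0.22,0.07,0,0,0,0,0],[0.46,0.14,0,0,0,0,0],[0.7,0.2,0,0,0,0,0],[0.91,0.27,0,0,0,0,0],[0.91,0.27,0,0,0,0,0]]'
python3 -m inch '[[0.22,0.06,0,0,0,0,0],[0.46,0.12,0,0,0,0,0],[0.7,0.17,0,0,0,0,0],[0.91,0.22,0.1,0,0,0,0],[0.91,0.22,0.15,0,0,0,0],[0.91,0.22,0.15,0,0,0,0],[0.91,0.22,0.15,0,0,0,0]]'
python3 - <<'E'
from h import *
rel(.5492,.237,.135,1.758)
fs=grab('side');ft=grab('top'); np.savez('hov.npz',W=cloud(fs),T=cloud(ft))
c=np.hstack([cv2.resize(fs['img'][150:230,230:310],(400,400),interpolation=cv2.INTER_CUBIC),cv2.resize(ft['img'][160:280,130:250],(400,400),interpolation=cv2.INTER_CUBIC)])
cv2.imwrite('pics/hov.png',c[...,::-1])
E
```

```text
clock: 6.8
position: [0.5206, -0.1372, 0.1903]
tool_rot: [-3.14, -0.002, 1.763]
force: [-0.4, -1.4, -1.8]
grip_width: 0.0115
finger_force: 88.5
clock: 7.42
position: [0.5395, 0.0511, 0.1901]
tool_rot: [-3.14, -0.001, 1.763]
force: [-0.4, 0.0, -2.3]
grip_width: 0.0117
finger_force: 88.5
clock: 8.3
position: [0.5495, 0.2334, 0.1616]
tool_rot: [3.141, 0.001, 1.756]
force: [0.6, 0.2, -2.1]
grip_width: 0.0115
finger_force: 88.4
units [0.0181 0.0019 0.1328] [ 0.0001  0.0004 -0.0014]
```

View pics/hov.png

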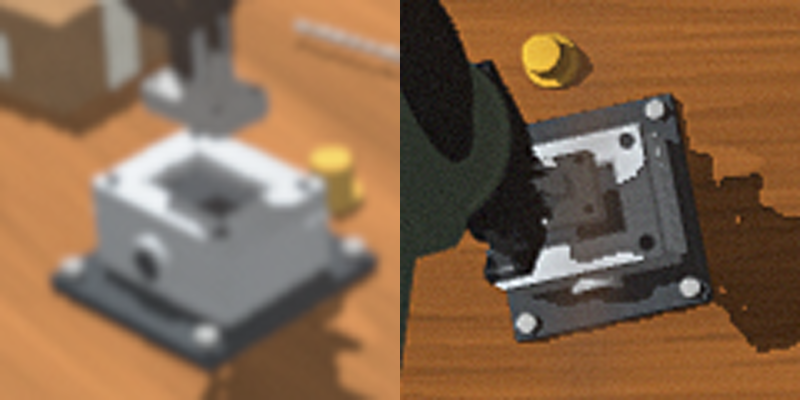

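The side crop shows the insert held level just above the recess, at (205,95) with the recess at (215,180). The top crop shows the insert over the recess, partly hidden by the arm. I'll descend to just above the mouth, then go down in small steps watching the force.

```bash
python3 -m inch '[[0.018,0.002,0.06,0,0,0,0],[0.018,0.002,0.12,0,0,0,0],[0.018,0.002,0.18,0,0,0,0],[0.018,0.002,0.22,0,0,0,0],[0.018,0.002,0.22,0,0,0,0],[0.018,0.002,0.22,0,0,0,0]]'
python3 - <<'E'
from h import *
rel(.5492,.237,.103,1.758); print(bot.observe()['moment'])
fs=grab('side');cv2.imwrite('pics/near.png',cv2.resize(fs['img'][155:225,235:305],(600,600),interpolation=cv2.INTER_CUBIC)[...,::-1])
E
```

```text
clock: 9.15
position: [0.5489, 0.2388, 0.1175]
tool_rot: [3.141, -0.0, 1.758]
force: [-0.1, 0.4, -2.2]
grip_width: 0.0117
finger_force: 88.4
units [-0.0092 -0.      0.0727] [ 0.0003 -0.     -0.    ]
[-0.0710735   0.0379372  -0.01699297]
```

View pics/near.png

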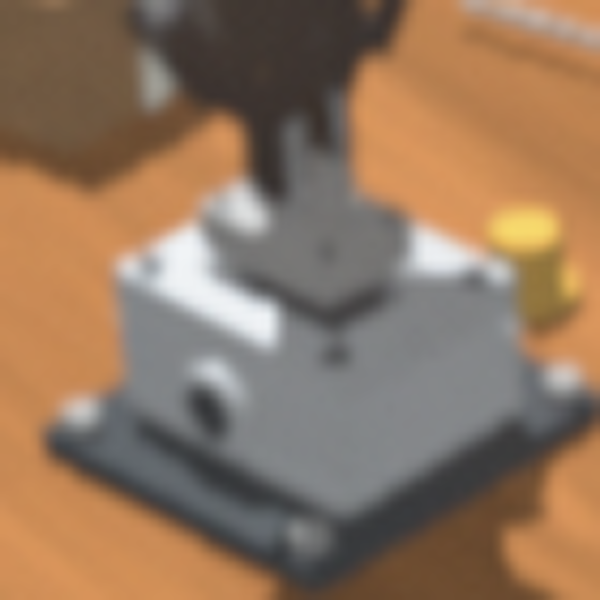

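The crop shows the insert hovering just over the recess at about (310,260), with the recess edge visible at (330,310). Stepping down.

```bash
python3 -m inch '[[-0.008,0,0.0,0,0,0,0],[-0.008,0,0.02,0,0,0,0],[-0.008,0,0.035,0,0,0,0],[-0.008,0,0.035,0,0,0,0]]'
python3 -m inch '[[0,0,0.01,0,0,0,0],[0,0,0.01,0,0,0,0],[0,0,0.01,0,0,0,0]]'
python3 -c "
from h import *
rel(.5492,.237,.103,1.758); print(bot.observe()['moment'],bot.observe()['force'])"
```

```text
clock: 9.7
position: [0.5488, 0.2372, 0.11]
tool_rot: [-3.141, 0.0, 1.758]
force: [0.7, 0.3, -2.7]
grip_width: 0.0119
finger_force: 88.4
clock: 10.07
position: [0.549, 0.2372, 0.1083]
tool_rot: [3.142, 0.0, 1.758]
force: [-0.1, -0.2, -2.5]
grip_width: 0.0118
finger_force: 88.4
units [-0.0013  0.0009  0.0266] [ 0.  0. -0.]
[-0.0137625  -0.01973917  0.04737252] [-0.08840242 -0.17250662 -2.49924072]
```

Already 2–3 mm into the mouth with no contact.

```bash
python3 -m inch '[[0,0,0.01,0,0,0,0],[0,0,0.01,0,0,0,0],[0,0,0.02,0,0,0,0],[0,0,0.02,0,0,0,0]]'
python3 -m inch '[[0,0,0.01,0,0,0,0],[0,0,0.01,0,0,0,0],[0,0,0.01,0,0,0,0]]'
python3 -m inch '[[0,0,0.01,0,0,0,0],[0,0,0.01,0,0,0,0],[0,0,0.01,0,0,0,0]]'
```

```text
clock: 10.58
position: [0.5489, 0.2372, 0.1041]
tool_rot: [-3.141, 0.0, 1.758]
force: [0.1, 0.2, -2.7]
grip_width: 0.0116
finger_force: 88.4
clock: 10.95
position: [0.5489, 0.2372, 0.1023]
tool_rot: [-3.142, 0.0, 1.758]
force: [0.4, 0.1, -3.1]
grip_width: 0.0117
finger_force: 88.4
clock: 11.32
position: [0.5489, 0.2372, 0.1002]
tool_rot: [-3.141, 0.0, 1.758]
force: [0.2, -0.4, -2.0]
grip_width: 0.0113
finger_force: 88.6
```

```bash
python3 -m inch '[[0,0,0.01,0,0,0,0],[0,0,0.01,0,0,0,0],[0,0,0.015,0,0,0,0],[0,0,0.015,0,0,0,0]]'
python3 -m inch '[[0,0,0.01,0,0,0,0],[0,0,0.015,0,0,0,0],[0,0,0.015,0,0,0,0]]'
python3 -m inch '[[0,0,0.005,0,0,0,0],[0,0,0.01,0,0,0,0],[0,0,0.01,0,0,0,0]]'
```

```text
clock: 11.82
position: [0.5489, 0.2372, 0.0975]
tool_rot: [3.142, -0.0, 1.758]
force: [-2.4, -0.8, 6.0]
grip_width: 0.0114
finger_force: 89.8
clock: 12.2
position: [0.549, 0.2372, 0.0945]
tool_rot: [3.141, -0.0, 1.758]
force: [-2.5, -0.8, 5.3]
grip_width: 0.0117
finger_force: 89.6
clock: 12.58
position: [0.549, 0.2372, 0.0929]
tool_rot: [3.141, -0.0, 1.758]
force: [-4.9, -1.4, 12.5]
grip_width: 0.0117
finger_force: 90.4
```

```bash
python3 -m inch '[[0,0,0.005,0,0,0,0],[0,0,0.005,0,0,0,0],[0,0,0.005,0,0,0,0]]'
python3 -m inch '[[0,0,0.005,0,0,0,0],[0,0,0.005,0,0,0,0],[0,0,0.005,0,0,0,0]]'
python3 -c "
from h import *
print(bot.observe()['moment'],bot.observe()['force'])"
```

```text
clock: 12.95
position: [0.5491, 0.2373, 0.0927]
tool_rot: [3.141, -0.001, 1.758]
force: [-9.0, -3.4, 28.0]
grip_width: 0.0116
finger_force: 92.8
clock: 13.32
position: [0.5492, 0.2373, 0.0926]
tool_rot: [3.141, -0.001, 1.758]
force: [-14.8, -4.3, 45.5]
grip_width: 0.0117
finger_force: 95.1
[-1.06603535  3.38094502  0.02624041] [-14.76269007  -4.25337338  45.48677676]
```

Force climbs sharply at z = 0.0927, so the seat is on its stop. I'll relieve the force, release and back off.

```bash
python3 -m inch '[[0,0,-0.008,0,0,0,0],[0,0,-0.008,0,0,0,0]]' 30
python3 -m inch '[[0,0,0,0,0,0,0.2],[0,0,0,0,0,0,0.3],[0,0,0,0,0,0,0.5],[0,0,0,0,0,0,0.5],[0,0,0,0,0,0,0.5]]'
python3 -m inch '[[0,0,-0.1,0,0,0,0.5],[0,0,-0.25,0,0,0,0.5],[0,0,-0.4,0,0,0,0.5],[0,0,-0.4,0,0,0,0.5]]'
python3 -m inch '[[-0.25,-0.1,-0.2,0,0,0,0.5],[-0.55,-0.2,-0.2,0,0,0,0.5],[-0.9,-0.3,-0.2,0,0,0,0.5],[-0.9,-0.3,-0.2,0,0,0,0.5],[-0.9,-0.3,-0.2,0,0,0,0.5]]'
python3 - <<'E'
from h import *
fs=grab('side');ft=grab('top')
c=np.hstack([cv2.resize(fs['img'][155:225,235:305],(400,400),interpolation=cv2.INTER_CUBIC),cv2.resize(ft['img'][180:260,145:225],(400,400),interpolation=cv2.INTER_CUBIC)])
cv2.imwrite('pics/fin.png',c[...,::-1])
W=cloud(ft);V=ft['z_map']>0
from numpy.linalg import lstsq
p=(.5492,.237,.188);c,s=np.cos(p[2]),np.sin(p[2])
d=W[...,:2]-p[:2]; x=d@[c,s]; y=d@[-s,c]; Z=W[...,2]
ins=V&(abs(x)<.019)&(abs(y)<.029)&((abs(x)>.012)|(abs(y)>.025))&(Z<.08)&(Z>.055)
top=V&(abs(x)<.042)&(abs(y)<.052)&((abs(x)>.028)|(abs(y)>.038))&(Z<.08)&(Z>.06)
for m in(ins,top):
    print(m.sum(),Z[m].mean(),Z[m].std(),lstsq(np.c_[x[m],y[m],np.ones(m.sum())],Z[m],rcond=None)[0])
E
```

```text
clock: 13.58
position: [0.5491, 0.2373, 0.0929]
tool_rot: [3.141, -0.0, 1.758]
force: [-5.8, -1.4, 19.8]
grip_width: 0.0118
finger_force: 91.5
clock: 14.2
position: [0.549, 0.2372, 0.0919]
tool_rot: [-3.142, 0.0, 1.758]
force: [0.7, 0.2, -0.4]
grip_width: 0.0427
finger_force: 0.0
clock: 14.7
position: [0.5501, 0.2376, 0.1752]
tool_rot: [3.137, -0.002, 1.758]
force: [0.0, 0.7, -0.0]
grip_width: 0.0429
finger_force: 0.0
clock: 15.32
position: [0.5235, 0.0487, 0.2122]
tool_rot: [3.141, -0.0, 1.756]
force: [0.3, 1.2, -0.0]
grip_width: 0.0428
finger_force: 0.0
0 nan nan [0. 0. 0.]
168 0.07081261119544789 0.00202959580648635 [-0.00766355 -0.03243756  0.07238797]<stdin>:12: RuntimeWarning: Mean of empty slice.
  ret = ret.dtype.type(ret / rcount)
  ret = _var(a, axis=axis, dtype=dtype, out=out, ddof=ddof,
  arrmean = um.true_divide(arrmean, div, out=arrmean,
  ret = ret.dtype.type(ret / rcount)
```

View pics/fin.png

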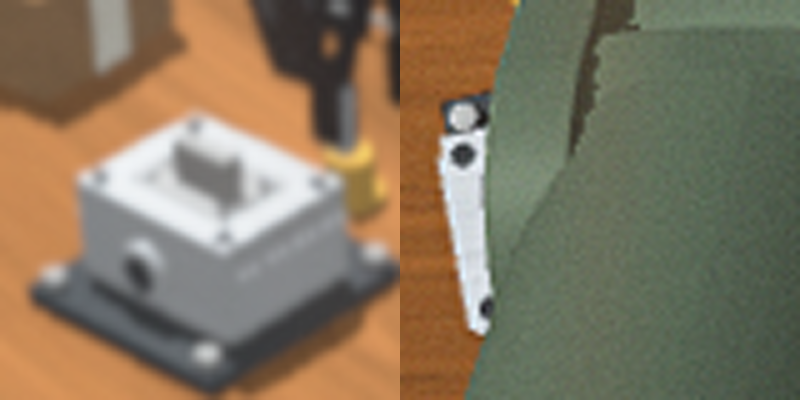

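The side crop shows the insert seated in the recess with its rib upright at (210,170), and it looks flush. In the top crop the arm still blocks the view, so I'll move clear and check depth.

```bash
python3 -m inch '[[-0.25,-0.1,-0.2,0,0,0,0.5],[-0.55,-0.2,-0.2,0,0,0,0.5],[-1,-0.3,-0.2,0,0,0,0.5],[-1,-0.3,-0.2,0,0,0,0.5],[-1,-0.3,-0.2,0,0,0,0.5]]'
python3 - <<'E'
from h import *
p=(.5492,.237,.188);c,s=np.cos(p[2]),np.sin(p[2]); acc=[[],[]]
for k in range(4):
  ft=grab('top'); W=cloud(ft);V=ft['z_map']>0
  d=W[...,:2]-p[:2]; x=d@[c,s]; y=d@[-s,c]; Z=W[...,2]
  ins=V&(abs(x)<.019)&(abs(y)<.029)&((x<-.009)|(x>.009)|(y>.022))&(Z<.08)&(Z>.055)
  top=V&(abs(x)<.042)&(abs(y)<.052)&((abs(x)>.028)|(abs(y)>.038))&(Z<.08)&(Z>.06)
  for a,m in zip(acc,(ins,top)): a.append(np.c_[x[m],y[m],np.ones(m.sum()),Z[m]])
for a in acc:
  a=np.vstack(a); print(len(a),np.median(a[:,3]),a[:,3].std(),np.linalg.lstsq(a[:,:3],a[:,3],rcond=None)[0].round(4))
r=(150,222,184,254)
print('rib',fit(ft,lambda p,r:soft(ft,box(p,.014,.04,.082,.092),r),Z>.082,V,r,p))
cv2.imwrite('pics/fin2.png',cv2.resize(ft['img'][180:260,145:225],(500,500),interpolation=cv2.INTER_CUBIC)[...,::-1])
E
```

```text
clock: 16.05
position: [0.502, -0.1596, 0.2518]
tool_rot: [-3.141, 0.001, 1.756]
force: [-0.2, 0.7, -0.8]
grip_width: 0.0425
finger_force: 0.0
936 0.07034450718143279 0.002167446228026323 [0.0019 0.0023 0.0704]
3587 0.07055555579497665 0.002122601798671042 [-0.0028  0.0022  0.0706]
rib (array([0.54851194, 0.23722114, 0.196909  ]), np.float64(5.044677734375))
```

View pics/fin2.png

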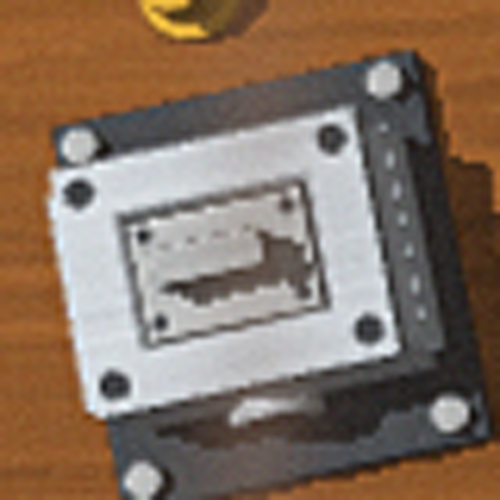

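The picture shows the insert sitting square in the recess with an even gap, centred at about (222,262). Depth puts it level and flush with the top to within 0.2 mm.

```bash
python3 -c "
from workcell import bot
print(bot.job_done())"
```

```text
the job is handed in; nothing more can be done
None
```

The insert is seated squarely in the recess, pressed to its stop and flush with the housing top to within about 0.2 mm by depth camera; nothing was dropped, no other part was touched, and the job was handed in at about 16 s.

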